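# Clamp a re-glued picture frame with a ratchet clamp

## Task

The small picture frame lying in the bench clamp has just been re-glued. The clamp's ratchet is still set to loosen: flip its direction pawl over to tighten, then swing the handle back and forth to close the jaw until the frame is held snugly against the stop (about 40 N). Feel the resistance at the handle and stop there, so that the frame is not crushed; leave the pawl on tighten, let go, and do not push the jaw itself or disturb the things around.

Things in the scene. Friction and masses are not known exactly. Their poses are not given: they have to be found in the camera images.
- clamp: green bench clamp, fixed to the table. Origin: underside of its bed; z up. Own +y = closing direction (from ratchet head to stop jaw), own x runs along the jaws. Bed 150 x 215 x 12 mm (y -105 to +110). Ratchet housing 80 x 78 mm, 34 mm high, centred at y = -112 mm.
- spindle_axis (a point): point on the vertical axis of handle and ratchet wheel, 70 mm above the table, over the steel wheel (16 upright pins on a 56 mm circle, tops 57 mm above the table). Driving the free jaw takes about 0.7 N m at the handle while moving, some 0.45 N m just after stopping; each 10 N of clamping force on the frame adds 0.08 N m.
- jaw: steel moving jaw, 130 mm long, top 44 mm above the table. Its origin is the clamp's origin when fully open and moves along the clamp's +y as it closes, 8 mm per rad of the wheel (clockwise from above closes), 34 mm at most. Stiff, stays where left (friction 75 N). With the pawl on loosen the handle opens it.
- frame: small brown wooden picture frame, loose, flat on the clamp's bed between the jaws with play on both sides: 118 mm (own x) x 88 mm (own y) x 18 mm high, origin under its centre.
- handle (a joint): handle angle in rad, positive clockwise from above; 0 = pointing along the clamp's own -y; end stops -0.6 and +0.6. Stays where left (friction 0.1 N m). With the pawl on tighten a clockwise swing drives the wheel after up to 0.39 rad (one pin pitch) of lost motion; an anticlockwise swing clicks freely back.
- handle_post (a point): centre of the top (112 mm above the table) of the upright black round grip, 20 mm diameter, 58 mm long, at the outer end of the handle, 130 mm from the spindle axis. The grip revolves freely on its own pin. The handle's flat bar under it has its top 52 mm above the table.
- pawl (a joint): direction pawl's angle in rad relative to the handle, positive clockwise from above: -0.32 (stop) = loosen, as found; +0.32 (stop) = tighten. It snaps over centre; while riding over a pin it comes back to between 0.15 and 0.2. Flipping takes about 2.5 N at the tab.
- pawl_tab (a point): centre of the top (91 mm above the table) of the pawl's upright dark steel tab: 8 mm thick, 14 mm along the handle, 28 mm tall. Pawl's pivot on the handle, 56 mm from the spindle axis; the tab stands 38 mm from it, back towards the spindle. Tighten = tab towards the clamp's own +x (away from the robot); throw 12 mm either side of the handle's line.
- jaw_face (a point): centre of the jaw's rubber pressure plate's face (plate 124 x 7 x 24 mm, centre 27 mm above the table; face 25 mm behind the jaw's origin). The plate is sprung: some 30 to 40 N per mm of squeeze. A snug hold is 20 to 60 N between jaw and frame, aim at 40 N; more than 85 N crushes it.
- glue: bystander: upright glue bottle, 36 mm diameter, 100 mm tall, beyond the clamp (own +x side); origin under its centre
- tin: bystander: flat brass tin, 60 mm diameter, 25 mm high, before the clamp (own -x side); origin under its centre
- screwdriver: bystander: screwdriver, 150 mm, lying past the fixed jaw; origin under its middle
- jar: bystander: lidded blue ceramic jar, 86 mm diameter, 88 mm tall; origin under its centre
- watchbox: bystander: open wooden tray of watches, 160 x 200 x 45 mm; origin under its centre
- cased_watch: bystander: watch on a wooden case, 100 x 100 x 37 mm; origin under its centre
- books: bystander: stack of three books, 150 x 210 x 75 mm; origin under its centre
- stop: green stop jaw, pinned fast to the clamp's bed, at a different place each time: 140 x 20 x 28 mm, top 40 mm above the table. Origin: middle of the lower edge of its face, on the bed; own +y points away from the frame.
Mind the look-alikes: they are no part of the job. Leave any orange or purple look-alike of the frame alone.

How it is judged:
By the outcome, as a careful person would: the job done as asked, in the order asked, and still so for the second after the job is handed in, with the robot touching nothing.
It also fails if it takes over 72 s, if anything falls off the work surface, if the arm or the gripper's body presses on something with over 40 N, if the wrist force passes 120 N, or if a joint passes its speed limit or range.

## Robot

A 6-joint arm with a two-finger parallel gripper is mounted at the origin on the work surface. World frame = base frame: x ahead of the robot, y to its left, z up, the work surface at z = 0. Lengths are in m, angles in rad, forces in N, time in s.
With the tool pointing down it reaches from about 0.3 to 0.875 m from the base axis. Payload 6.4 kg.
Tool frame: the origin (TCP) lies on the mounting face of the last link; the fingertips stand 173 mm ahead of it and the grasp point (between the pads) lies 155 mm ahead of it (ctrl.tip_reach is the distance from the TCP to the fingertips, in m); z points along the fingers, y is the line along which they close (so a half turn about z gives the same grasp; the last joint's range is limited). The gripper opens to 85 mm and grips with 20 to 120 N. Pads are 22 mm wide; open, the fingers measure 114 mm over their backs; the gripper's body (76 mm by 85 mm) begins 54 mm behind the grasp point. The pads swing forward as they close: fully open they stand 13 mm farther back than shut.
Start: joints at [1.083, 0.181, 1.607, -0, 1.354, -0.206], TCP at [0.16, 0.552, 0.405] pointing down, gripper open.
Joint ranges: [-2.99, 2.99], [-0.89, 2.07], [0.3, 2.58], [-1.14, 4.28], [0, 2.63], [-3.12, 3.12]. Speed limits (rad/s): [2.57, 2.57, 3.01, 3.14, 3.14, 3.14].

## Interface

Orientations are given as a unit quaternion [w, x, y, z].
In Python, from bench import ctrl gives the robot as it stands.
- The arm moves only by the shell command python3 -m pendant 'ROWS'. ROWS is JSON, a list that holds one entry, the list of rows, each a list of 7 numbers: the opening, from 0 (shut) to 1 (fully open), then the shift along the tool's x, y, z in mm, then the turn, a rotation vector about the tool's x, y, z in rad. A call has 1 to 5 rows; each row is the pose to reach, as a shift and turn from the pose commanded when the call began, along the tool's axes at that moment; what a row does not reach only later rows make up. A row lasts 1/12 s, in which the tool goes at most 41.7 mm and 7.16 degrees, less where a joint would pass 70% of its speed; a pose out of reach is approached as far as the arm can. A call with a gripper value outside its range is refused whole. The fingers move at their own pace and stop on an object; the grip force is fixed at half the most. Time passes only in rows, so rows that repeat a pose let the fingers close. It gives the time, the measured TCP pose, the force, the opening and the grip force at its end, in the units of the state.
- ctrl.get_obs(): the state, without advancing time (a new reading comes with each control period).
- ctrl.camera(name): name is "side" or "top"; returns the picture (420x560x3 uint8, red, green, blue); there is no depth.
- ctrl.camera_params(name): a dict with "mtx" (3x3 intrinsics, pixels), "distortion" ([k1, k2, p1, p2, k3] as OpenCV has them; the pictures are not rectified), "world_from_camera" (4x4, takes a point from camera to world coordinates). Camera axes: x right, y down, z forward; pixel columns grow to the right and rows downward; lengths in m; the calibration is good to about 2 mm. A picture is of the moment at which its call begins. camera_params takes no time and is no camera call.
- ctrl.hand_in(): hands the job in; it is judged then, once.
Trained networks look in the newest picture that a camera, given by its name, has taken for a name from the list of things; names that differ only in an ending like _2 or _b are one class to them, and where a whole thing is asked for, a point or a joint stands for the part that bears it (a point fixed in the world has none). Each returns a list of dicts, best first, with "confidence" (0 to 1); they miss things now and then, are a little off and sometimes report something else, mostly with a low value. They report only what shows in the picture. A call takes as long as a camera call. They do not tell look-alikes from the thing itself.
- ctrl.boxes_of(camera, name): "point" ([column, row] as shares, 0 to 1, of the picture: columns of its width, rows of its height, amid what is visible of it).
The state is a dict: "time_s": time; "q": joint angles; "dq": joint speeds; "joint_efforts": joint torques, N m; "eef_pos": TCP position; "eef_rot": TCP orientation; "wrist_force": force on the tool from outside, world axes, zero at the start; "torque": the same for the moment, N m; "opening": opening from 0.0 (shut) to 1.0 (fully open); "grasp_force": force on a finger pad.
Only numpy, scipy, OpenCV 4.12 (cv2) and the standard library are available. Lean on these libraries where they do the work, as an engineer would, in place of code of your own. Each camera call takes 0.05 s, during which the arm holds its last target. There are 200 camera calls.

## Working session

There is one attempt and no reset: what is moved stays moved. The work goes in short steps, Python scripts to look and compute and a shell command to move; the robot and the scene stay as the last step left them, time stands still between calls to the robot, and variables do not carry over. Pictures are saved under pics/ and viewed, at most 10 in all, crops included, and the job is handed in when it is done.

```bash
ls; mkdir -p pics; cat > h.py <<'E'
import numpy as np, cv2
from bench import ctrl
from scipy.spatial.transform import Rotation as R
def ray(cam,px):
    p=ctrl.camera_params(cam);K=np.array(p["mtx"]);d=np.array(p["distortion"]);T=np.array(p["world_from_camera"])
    u=cv2.undistortPoints(np.array([[px]],float),K,d)[0,0]
    return T[:3,3],T[:3,:3]@np.array([u[0],u[1],1.])
def atz(cam,px,z):
    o,v=ray(cam,px);return o+v*(z-o[2])/v[2]
def proj(cam,P):
    p=ctrl.camera_params(cam);T=np.linalg.inv(np.array(p["world_from_camera"]))
    q,_=cv2.projectPoints(np.array(P,float).reshape(-1,1,3),cv2.Rodrigues(T[:3,:3])[0],T[:3,3],np.array(p["mtx"]),np.array(p["distortion"]))
    return q[:,0]
def find(cam,n):
    return [(np.round(np.array(b["point"])*[560,420],1),round(b["confidence"],2)) for b in ctrl.boxes_of(cam,n)]
def tri(pa,pb):
    o1,v1=ray("top",pa);o2,v2=ray("side",pb)
    A=np.c_[v1,-v2];s=np.linalg.lstsq(A,o2-o1,rcond=None)[0]
    a=o1+v1*s[0];b=o2+v2*s[1];return (a+b)/2,np.linalg.norm(a-b)
def save(cam,name):
    im=ctrl.camera(cam);cv2.imwrite("pics/"+name,im[:,:,::-1]);return im
E
python3 - <<'E'
from h import *
a=save("top","t0.png");b=save("side","s0.png")
cv2.imwrite("pics/both.png",cv2.resize(np.hstack([a,b])[:,:,::-1],(800,300)))
for n in ["handle_post","pawl_tab","spindle_axis","jaw_face","frame","stop","clamp","glue","tin"]:
    for c in ("top","side"): print(n,c,find(c,n)[:3])
for c in("top","side"):print(np.array(ctrl.camera_params(c)["world_from_camera"]).round(3))
E
```

```text
pics
handle_post top [(array([299.9, 215.5]), 0.96)]
handle_post side [(array([285.8, 196. ]), 0.81)]
pawl_tab top [(array([296.7, 212.7]), 0.5)]
pawl_tab side [(array([280.5, 205.4]), 0.51)]
spindle_axis top [(array([267. , 213.4]), 0.84), (array([194.2, 223.6]), 0.25)]
spindle_axis side [(array([275.8, 237.2]), 0.67)]
jaw_face top [(array([255.1, 208.4]), 0.65)]
jaw_face side [(array([267.6, 240.9]), 0.81)]
frame top [(array([259.7, 150.9]), 0.78), (array([178.7, 295.4]), 0.76), (array([233.5, 216.3]), 0.62)]
frame side [(array([340.3, 347.7]), 0.96), (array([206.9, 226.5]), 0.68), (array([263.3, 261.9]), 0.61)]
stop top [(array([210.5, 217.8]), 0.59)]
stop side [(array([258.7, 281. ]), 0.56)]
clamp top [(array([262.3, 212.8]), 0.81)]
clamp side [(array([275.3, 238.7]), 0.94)]
glue top [(array([299.1, 214.4]), 0.64), (array([220.3, 177.8]), 0.5)]
glue side [(array([216. , 261.9]), 0.63), (array([279. , 208.7]), 0.42)]
tin top [(array([233.2, 266.8]), 0.84)]
tin side [(array([310.4, 280. ]), 0.58)]
[[-0.015 -0.989  0.147  0.372]
 [-1.     0.014 -0.007  0.038]
 [ 0.005 -0.148 -0.989  1.121]
 [ 0.     0.     0.     1.   ]]
[[-0.954 -0.217  0.206  0.319]
 [-0.3    0.695 -0.654  0.733]
 [-0.001 -0.686 -0.728  0.865]
 [ 0.     0.     0.     1.   ]]
```

View pics/t0.png

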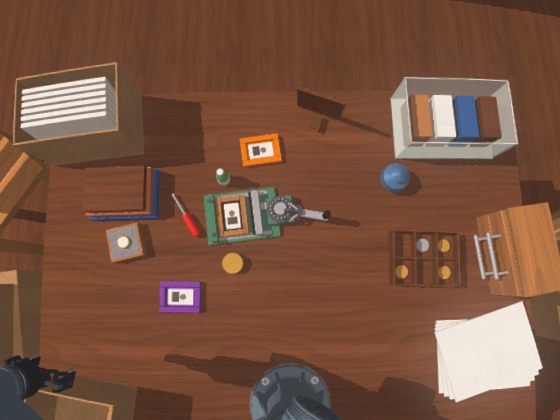

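View pics/s0.png

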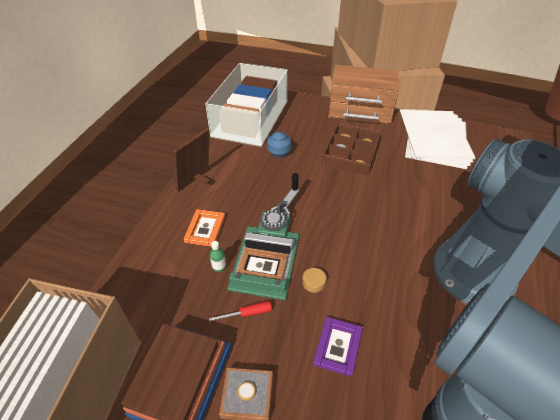

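The top view shows the green clamp at about (243,215) with the brown frame at (232,216). The handle's black grip is at about (325,215) and the wheel at (280,208). Frame look-alikes are orange (260,150) and purple (180,297), so the brown one in the clamp is the target. The "glue" and "pawl_tab" reports near (299,214) are on the handle, so they aren't reliable. Next I'll take one close crop.

```bash
python3 - <<'E'
import cv2,numpy as np
a=cv2.imread("pics/t0.png")[165:265,195:345];b=cv2.imread("pics/s0.png")[165:305,210:320]
a=cv2.resize(a,(800,533),interpolation=cv2.INTER_CUBIC)
cv2.imwrite("pics/ca.png",a)
cv2.imwrite("pics/cb.png",cv2.resize(b,(471,600),interpolation=cv2.INTER_CUBIC))
E
```

```text
(no output)
```

View pics/ca.png

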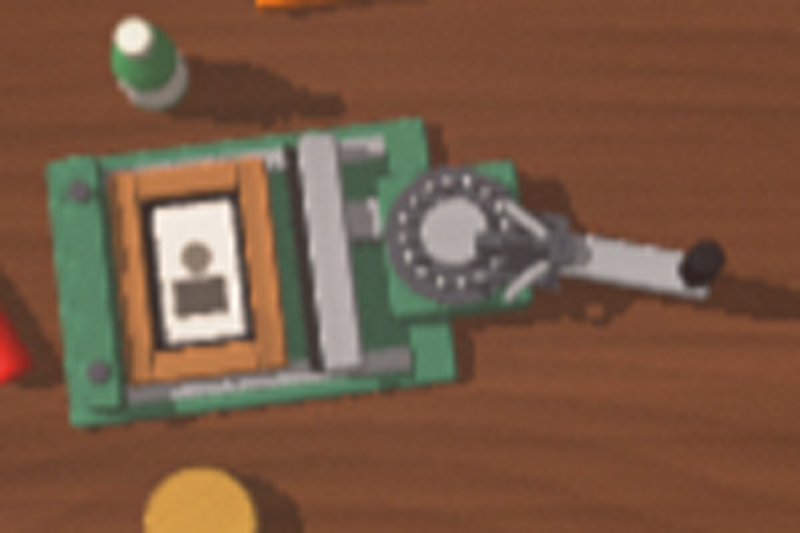

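View pics/cb.png

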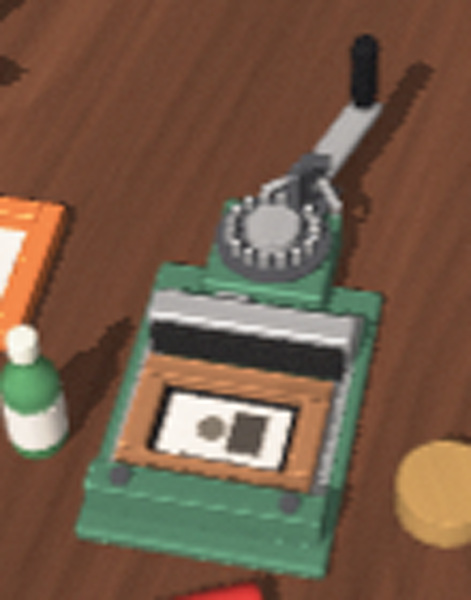

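The crops confirm the choice: brown frame in the green clamp, between the grey jaw (crop x 330) and the stop. The grip top is at top (327.8,212) and side (295,174), the wheel centre at top (280,208), and the dark pawl points back towards the wheel. Next I'll compute the poses.

```bash
python3 - <<'E'
from h import *
np.set_printoptions(precision=4,suppress=True)
T=lambda x,y:(195+x/5.3333,165+y/5.333)
S=lambda x,y:(210+x/4.282,165+y/4.286)
for n,a,b in [("grip",(706,250),(365,42)),("wheel",(452,230),(273,226)),("tab",(480,240),(312,158))]:
    print(n,tri(T(*a),S(*b)))
print("grip z112",atz("top",T(706,250),.112),atz("side",S(365,42),.112))
print("wheel z52",atz("top",T(452,230),.055),atz("side",S(273,226),.055))
for n,c,z in [("bedTR",(422,120),.012),("bedBR",(453,378),.012),("housTR",(513,162),.034),("housBR",(530,300),.034),("stopTL",(48,164),.04),("stopBL",(72,412),.04),("frTL",(108,175),.03),("frTR",(268,158),.03),("frBL",(133,382),.03),("frBR",(287,370),.03),("jawTL",(303,138),.044),("jawBL",(325,368),.044),("barend",(705,295),.052)]:
    print(n,atz("top",T(*c),z))
print(ctrl.get_obs())
E
```

```text
grip (array([ 0.5335, -0.1073,  0.108 ]), np.float64(0.003517099647578562))
wheel (array([0.5564, 0.021 , 0.0512]), np.float64(0.0014722862185343776))
tab (array([0.538 , 0.0074, 0.107 ]), np.float64(0.008192112822430181))
grip z112 [ 0.5346 -0.1065  0.112 ] [ 0.5305 -0.1028  0.112 ]
wheel z52 [0.5565 0.0212 0.055 ] [0.5545 0.0244 0.055 ]
bedTR [0.6268 0.0363 0.012 ]
bedBR [0.4812 0.0213 0.012 ]
housTR [ 0.5975 -0.0133  0.034 ]
housBR [ 0.521  -0.0209  0.034 ]
stopTL [0.5989 0.2412 0.04  ]
stopBL [0.463  0.2265 0.04  ]
frTL [0.5943 0.2097 0.03  ]
frTR [0.6025 0.1214 0.03  ]
frBL [0.4797 0.1951 0.03  ]
frBR [0.4851 0.1115 0.03  ]
jawTL [0.6104 0.1013 0.044 ]
jawBL [0.4844 0.0902 0.044 ]
barend [ 0.5198 -0.1137  0.052 ]
{'time_s': 1.0, 'q': array([ 1.0827,  0.1808,  1.607 ,  0.    ,  1.3538, -0.2062]), 'dq': array([ 0.0007, -0.001 , -0.0004, -0.0008,  0.0016,  0.0004]), 'joint_efforts': array([  0.0001, -44.4834, -35.1695,  -0.0003,   0.0004,  -0.    ]), 'eef_pos': array([0.1599, 0.5523, 0.4047]), 'eef_rot': array([-0.    ,  0.1405,  0.9901,  0.    ]), 'wrist_force': array([1.1473, 1.004 , 0.5838]), 'torque': array([ 0.0073, -0.0055,  0.0013]), 'grasp_force': 0.0, 'opening': 0.9983113777901496}
```

```bash
cat > go.py <<'E'
# where(): current tip + clamp-frame info; go: shift/turn needed to reach tip (along,lat) of handle angle th
import sys
from h import *
S=np.array([.5552,.0219]);PHI=.10
def uv(th):
    a=-np.pi/2+PHI-th; u=np.array([np.cos(a),np.sin(a)]); return u,np.array([-u[1],u[0]]),a
def st():
    o=ctrl.get_obs();q=o["eef_rot"];M=R.from_quat([q[1],q[2],q[3],q[0]]).as_matrix();return o,M
def delta(xy,z,yaw):   # xy,z of fingertips(world), yaw of tool y axis
    o,M=st();d=np.r_[xy,z+ctrl.tip_reach]-o["eef_pos"]
    y=np.array([np.cos(yaw),np.sin(yaw),0]);zz=np.array([0,0,-1.]);G=np.c_[np.cross(y,zz),y,zz]
    return (M.T@d*1000).round(1),R.from_matrix(M.T@G).as_rotvec().round(4)
def rep():
    o,M=st();p=o["eef_pos"][:2]-S;r=np.hypot(*p);th=-np.pi/2+PHI-np.arctan2(p[1],p[0]);th=(th+np.pi)%(2*np.pi)-np.pi
    u,v,a=uv(th);f=o["wrist_force"]
    print("t%.2f pos %s yaw %.3f | r %.4f th %.3f | F rad %.2f lat %.2f z %.2f | open %.3f grip %.1f"%(o["time_s"],o["eef_pos"].round(4),np.arctan2(M[1,1],M[0,1]),r,th,f[:2]@u,f[:2]@v,f[2],o["opening"],o["grasp_force"]))
E
python3 -m pendant '[[[0,-30,-26.3,0,0,0,0],[0,-60,-52.6,0,0,0,0],[0,-90.3,-78.9,0,0,0,0],[0,-120.4,-105.2,0,0,0,0],[0,-150.5,-131.5,0,0,0,0]]]'
python3 -m pendant '[[[0,-30,-26.3,0,0,0,0],[0,-60,-52.6,0,0,0,0],[0,-90.3,-78.9,0,0,0,0],[0,-120.4,-105.2,0,0,0,0],[0,-150.5,-131.5,0,0,0,0]]]'
python3 -m pendant '[[[0,-30,-26.3,0,0,0,0],[0,-60,-52.6,0,0,0,0],[0,-90.3,-78.9,0,0,0,0],[0,-120.4,-105.2,0,0,0,0],[0,-150.5,-131.5,0,0,0,0]]]'
python3 -m pendant '[[[0,-32.5,-28.5,0,0,0,0.12],[0,-32.5,-28.5,0,0,0,0.24],[0,-32.5,-28.5,0,0,0,0.36],[0,-32.5,-28.5,0,0,0,0.48],[0,-32.5,-28.5,0,0,0,0.6]]]'
python3 -m pendant '[[[0,0,0,0,0,0,0.12],[0,0,0,0,0,0,0.24],[0,0,0,0,0,0,0.36],[0,0,0,0,0,0,0.48],[0,0,0,0,0,0,0.6]]]'
python3 -m pendant '[[[0,0,0,0,0,0,0.12],[0,0,0,0,0,0,0.24],[0,0,0,0,0,0,0.257]]]'
python3 - <<'E'
from go import *
rep();u,v,a=uv(.27);print(delta(S+.019*u-.045*v,.076,a+np.pi/2))
E
```

```text
time_s: 1.42
eef_pos: [0.2683, 0.3826, 0.4048]
eef_rot: [0.0, 0.14, 0.99, 0.0]
wrist_force: [0.6, 0.6, 1.0]
opening: 0.298
grasp_force: 0.0
time_s: 1.83
eef_pos: [0.3764, 0.2142, 0.4051]
eef_rot: [0.0, 0.14, 0.99, 0.0]
wrist_force: [0.7, 0.1, -0.2]
opening: -0.002
grasp_force: 0.0
time_s: 2.25
eef_pos: [0.4845, 0.0458, 0.405]
eef_rot: [0.0, 0.141, 0.99, 0.0]
wrist_force: [0.5, -0.2, -1.0]
opening: -0.001
grasp_force: 0.0
time_s: 2.67
eef_pos: [0.5073, 0.0109, 0.4046]
eef_rot: [-0.0, 0.43, 0.903, -0.0]
wrist_force: [-0.4, 0.1, 0.6]
opening: 0.003
grasp_force: 0.0
time_s: 3.08
eef_pos: [0.5072, 0.0114, 0.4048]
eef_rot: [0.0, 0.677, 0.736, 0.0]
wrist_force: [-0.8, 0.2, -0.4]
opening: -0.001
grasp_force: 0.0
time_s: 3.33
eef_pos: [0.5072, 0.0114, 0.4048]
eef_rot: [0.0, 0.765, 0.644, 0.0]
wrist_force: [-0.9, -0.4, 0.2]
opening: -0.002
grasp_force: 0.0
t3.33 pos [0.5072 0.0114 0.4048] yaw -0.173 | r 0.0492 th 1.456 | F rad 0.95 lat 0.20 z 0.17 | open -0.002 grip 0.0
(array([ -0.6,   0.5, 155.4]), array([ 0.0002,  0.    , -0.0025]))
```

```bash
python3 -m pendant '[[[0,0,0,40,0,0,0],[0,0,0,80,0,0,0],[0,0,0,115,0,0,0],[0,0,0,140,0,0,0],[0,0,0,155,0,0,0]]]' 
python3 - <<'E'
from go import *
rep()
b=save("side","s1.png");a=save("top","t1.png")
cv2.imwrite("pics/c1.png",np.hstack([cv2.resize(b[150:260,230:330],(400,440),interpolation=2),cv2.resize(a[165:265,265:345],(352,440),interpolation=2)])[:,:,::-1])
E
```

```text
time_s: 3.75
eef_pos: [0.5057, 0.0117, 0.2463]
eef_rot: [-0.002, 0.763, 0.647, -0.001]
wrist_force: [-1.1, 0.6, -0.7]
opening: 0.001
grasp_force: 0.0
t3.75 pos [0.5057 0.0117 0.2463] yaw -0.165 | r 0.0505 th 1.467 | F rad 0.95 lat -0.81 z -0.73 | open 0.001 grip 0.0
```

View pics/c1.png

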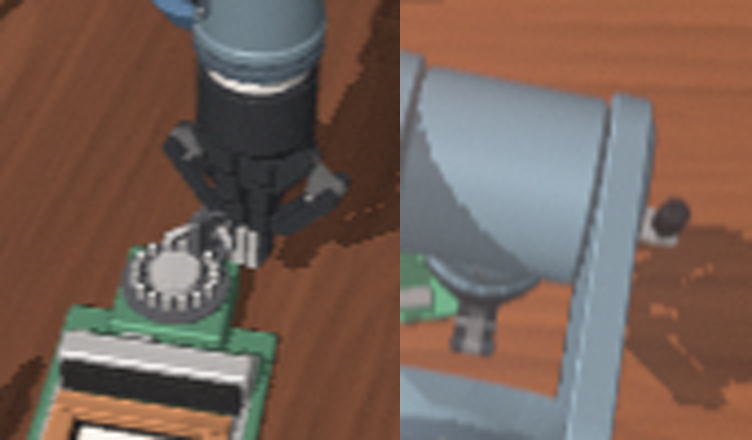

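The side crop shows the closed fingertips at (245,245), on the robot side of the dark tab at (205,225), with the wheel below. I'll push along +y in steps.

```bash
python3 -m pendant '[[[0,0,4,-2,0,0,0],[0,0,8,-2,0,0,0],[0,0,12,-2,0,0,0],[0,0,16,-2,0,0,0],[0,0,16,-2,0,0,0]]]' | grep -E "pos|wrist"
python3 -m pendant '[[[0,0,4,0,0,0,0],[0,0,8,0,0,0,0],[0,0,12,0,0,0,0],[0,0,12,0,0,0,0]]]'| grep -E "pos|wrist"
python3 -m pendant '[[[0,0,3,0,0,0,0],[0,0,6,0,0,0,0],[0,0,8,0,0,0,0],[0,0,8,0,0,0,0]]]'| grep -E "pos|wrist"
python3 - <<'E'
from go import *
u,v,a=uv(.27);o,M=st();print("along,lat mm",[(o["eef_pos"][:2]-S)@w*1000 for w in(u,v)]);rep()
b=save("side","s2.png")
cv2.imwrite("pics/c2.png",cv2.resize(b[165:245,230:330],(800,600),interpolation=2)[:,:,::-1])
print(find("side","pawl_tab"))
E
```

```text
eef_pos: [0.5243, 0.0084, 0.253]
wrist_force: [-0.0, -0.5, -0.5]
eef_pos: [0.5355, 0.0066, 0.2518]
wrist_force: [-0.0, 0.2, 0.8]
eef_pos: [0.5432, 0.0052, 0.2518]
wrist_force: [0.5, -0.7, -0.9]
along,lat mm [np.float64(18.491476027219758), np.float64(-9.046204769722781)]
t4.93 pos [0.5432 0.0052 0.2518] yaw -0.168 | r 0.0206 th 0.725 | F rad 0.27 lat 0.78 z -0.90 | open 0.001 grip 0.0
[(array([273.1, 205.7]), 0.37)]
```

View pics/c2.png

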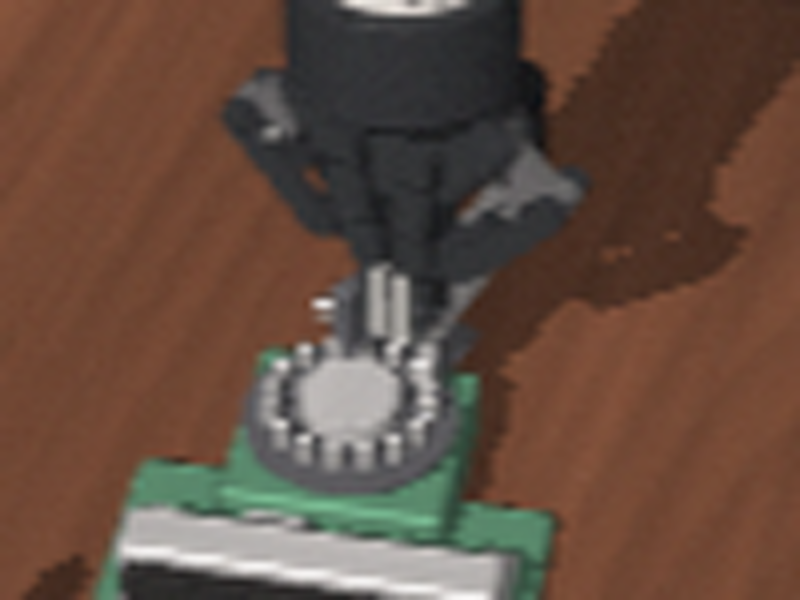

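In the side crop the finger pads are at (388,300), with the dark tab just left of them at (345,305), being moved over. I'll push a little further and watch the force.

```bash
for i in 1; do :; done
python3 -m pendant '[[[0,0,2,0,0,0,0],[0,0,4,0,0,0,0],[0,0,4,0,0,0,0]]]' | grep -E "wrist"
python3 -m pendant '[[[0,0,2,0,0,0,0],[0,0,4,0,0,0,0],[0,0,4,0,0,0,0]]]' | grep -E "wrist"
python3 -m pendant '[[[0,0,1.5,0,0,0,0],[0,0,3,0,0,0,0],[0,0,3,0,0,0,0]]]' | grep -E "wrist"
python3 - <<'E'
from go import *
u,v,a=uv(.27);o,M=st();print("along,lat mm",[(o["eef_pos"][:2]-S)@w*1000 for w in(u,v)]);rep()
E
```

```text
wrist_force: [-5.6, 0.5, 2.6]
wrist_force: [-12.2, 1.0, 4.3]
wrist_force: [-18.5, 4.6, 10.7]
along,lat mm [np.float64(17.840974799924297), np.float64(-2.116326185819426)]
t5.78 pos [0.5501 0.0047 0.2501] yaw -0.168 | r 0.0180 th 0.388 | F rad 0.84 lat -19.06 z 10.66 | open 0.002 grip 9.0
```

Contact rose to 18 N. I'll back off, lift away and look.

```bash
python3 -m pendant '[[[0,0,-15,0,0,0,0],[0,0,-35,-5,0,0,0],[0,0,-55,-40,0,0,0],[0,0,-80,-80,0,0,0],[0,0,-110,-110,0,0,0]]]' | grep -E "wrist|pos"
python3 - <<'E'
from go import *
rep()
a=save("top","t3.png");b=save("side","s3.png")
cv2.imwrite("pics/c3.png",np.hstack([cv2.resize(b[165:245,240:320],(400,400),interpolation=2),cv2.resize(a[170:250,250:330],(400,400),interpolation=2)])[:,:,::-1])
E
```

```text
eef_pos: [0.4491, 0.0211, 0.3589]
wrist_force: [0.9, -0.6, 1.1]
t6.20 pos [0.4491 0.0211 0.3589] yaw -0.168 | r 0.1061 th 1.663 | F rad -0.87 lat 0.63 z 1.11 | open -0.004 grip 0.0
```

View pics/c3.png

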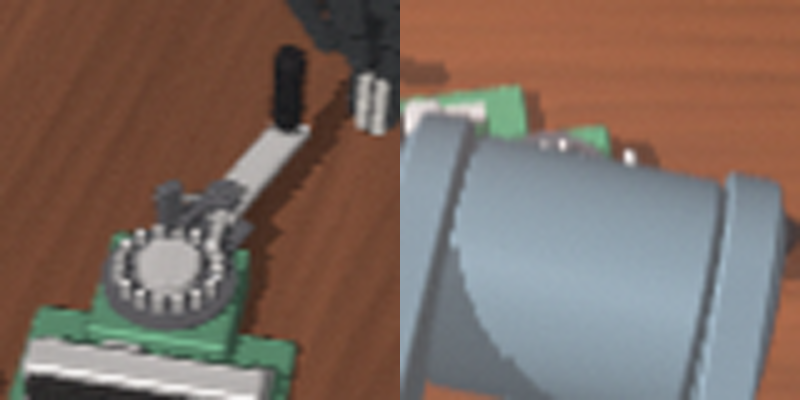

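The tab, at side crop (165,190), has gone over to the far (+x) side. The grip top is at about (290,48). I'll compute both positions.

```bash
python3 - <<'E'
from go import *
np.set_printoptions(precision=4,suppress=True)
def hp(px,z):
    p=atz("side",px,z)[:2];r=p-S;print(p,np.hypot(*r),"th",-np.pi/2+PHI-np.arctan2(r[1],r[0]))
hp((240+290/5,165+49/5),.112)
hp((240+168/5,165+186/5),.091)
for th in(.2,.27,.33):
    u,v,a=uv(th); 
    g=[*(S+.13*u),.112];t1=[*(S+.020*u+.012*v),.091];t0=[*(S+.020*u-.012*v),.091]
    print(th,(proj("side",[g,t1,t0])-[240,165])*5)
u,v,a=uv(.27)
print(find("side","handle_post"),find("side","pawl_tab"))
E
```

```text
[ 0.523  -0.1051] 0.13102830851585723 th 0.34816800862367514
[0.5622 0.001 ] 0.02207892508359547 th -0.2228662601948339
0.2 [[258.8132  39.8139]
 [162.986  184.6681]
 [203.3373 196.9133]]
0.27 [[273.3551  44.2542]
 [165.9525 184.4529]
 [205.0202 198.6864]]
0.33 [[285.4967  48.6   ]
 [168.505  184.3856]
 [206.3238 200.272 ]]
[(array([286.2, 204.7]), 0.6), (array([216.9, 260.2]), 0.54)] [(array([286.5, 203.5]), 0.71)]
```

The tab sits where the tighten position predicts, and the handle is at about 0.34. Now I'll grip the post, keeping the tool yaw constant since the grip revolves.

```bash
python3 -m pendant '[[[0.7,-28,24,0,0,0,0],[0.7,-56,48,0,0,0,0],[0.7,-84,72,0,0,0,0],[0.7,-111,95,0,0,0,0],[0.7,-111,95,0,0,0,0]]]' | grep -E "wrist|pos"
python3 - <<'E'
from go import *
rep();print(delta([.524,-.1045],.066,-.168))
a=save("top","t4.png");b=save("side","s4.png")
cv2.imwrite("pics/c4.png",np.hstack([cv2.resize(b[130:220,250:340],(400,400),interpolation=2),cv2.resize(a[170:250,270:350],(400,400),interpolation=2)])[:,:,::-1])
E
```

```text
eef_pos: [0.5269, -0.1092, 0.3552]
wrist_force: [-0.8, -0.6, -0.0]
t6.82 pos [ 0.5269 -0.1092  0.3552] yaw -0.172 | r 0.1341 th 0.312 | F rad 0.76 lat -0.70 z -0.03 | open 0.697 grip 0.0
(array([  4.3,  -3.7, 115.8]), array([-0.0003,  0.0015, -0.004 ]))
```

View pics/c4.png

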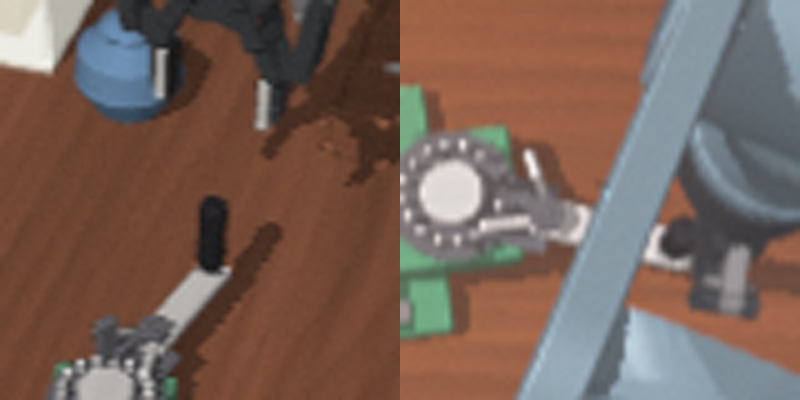

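The open fingers (side crop 160 and 265, about 90) are above and beyond the grip at (212,205). The top view shows the grip at (680,238), consistent with θ≈0.34. I'll correct a few mm and descend.

```bash
python3 - <<'E'
from go import *
print(atz("top",(326,217.4),.112),atz("side",(297.7,175.5),.112))
E
python3 -m pendant '[[[0.7,4.3,-4,25,0,0,0],[0.7,4.3,-4,60,0,0,0],[0.7,4.3,-4,90,0,0,0],[0.7,4.3,-4,110,0,0,0],[0.7,4.3,-4,115,0,0,0]]]' | grep -E "wrist|pos"
python3 -m pendant '[[[0.7,0,0,0,0,0,0],[0.7,0,0,0,0,0,0]]]' | grep -E "wrist|pos"
```

```text
[ 0.51955272 -0.10225737  0.112     ] [ 0.52302712 -0.10194417  0.112     ]
eef_pos: [0.5186, -0.0971, 0.2372]
wrist_force: [-0.7, -0.6, -0.4]
eef_pos: [0.5213, -0.0986, 0.2425]
wrist_force: [-0.1, 0.3, 0.4]
```

```bash

python3 -m pendant '[[[0.7,-4.5,0,3,0,0,0],[0.7,-4.5,0,3,0,0,0],[0.3,-4.5,0,3,0,0,0],[0,-4.5,0,3,0,0,0],[0,-4.5,0,3,0,0,0]]]' | grep -E "wrist|pos|open|grasp"
python3 -m pendant '[[[0,0,0,0,0,0,0],[0,0,0,0,0,0,0],[0,0,0,0,0,0,0],[0,0,0,0,0,0,0]]]' | grep -E "wrist|pos|open|grasp"
python3 -c "
from go import *
rep();o,M=st();print(M.round(4))"
```

```text
eef_pos: [0.5206, -0.1038, 0.24]
wrist_force: [1.6, 0.0, 0.6]
opening: 0.28
grasp_force: 0.2
eef_pos: [0.5208, -0.1038, 0.2401]
wrist_force: [-0.6, 0.4, 6.7]
opening: 0.208
grasp_force: 58.5
t8.25 pos [ 0.5208 -0.1038  0.2401] yaw -0.168 | r 0.1303 th 0.367 | F rad -0.27 lat -0.70 z 6.70 | open 0.208 grip 58.5
[[ 1.672e-01  9.859e-01  1.400e-03]
 [ 9.859e-01 -1.672e-01 -6.000e-04]
 [-4.000e-04  1.500e-03 -1.000e+00]]
```

```bash
cat > arc.py <<'E'
import sys
from go import *
# arc shifts (tool x,y mm) from th0 through list of ths, absolute from commanded pose at th0
def arc(ths,R0=.1300):
    X=np.array([.1672,.9859]);Y=np.array([.9859,-.1672])
    p=[S+R0*uv(t)[0] for t in ths]
    print("%.3f"%ths[0]," ".join("%.2f:[%.1f,%.1f]"%(t,*(1000*np.array([(q-p[0])@X,(q-p[0])@Y]))) for t,q in zip(ths[1:],p[1:])))
E
python3 -c "
from arc import *
arc([.367,.3,.2,.1,0,-.1]);arc([-.1,-.2,-.3,-.4,-.5,-.57])
arc([-.57,-.5,-.4,-.3,-.2,-.1]);arc([-.1,0,.1,.2,.3,.4]);arc([.4,.48,.57])
arc([.57,.45,.3,.15,0,-.15]);arc([-.15,-.27,-.39,-.5,-.57])"
```

```text
0.367 0.30:[-0.6,8.7] 0.20:[-0.3,21.7] 0.10:[1.2,34.6] 0.00:[4.0,47.3] -0.10:[8.1,59.6]
-0.100 -0.20:[5.3,11.9] -0.30:[11.7,23.2] -0.40:[19.2,33.8] -0.50:[27.8,43.5] -0.57:[34.3,49.9]
-0.570 -0.50:[-6.5,-6.3] -0.40:[-15.1,-16.1] -0.30:[-22.6,-26.7] -0.20:[-29.1,-38.0] -0.10:[-34.3,-49.9]
-0.100 0.00:[-4.1,-12.3] 0.10:[-6.9,-25.0] 0.20:[-8.4,-37.9] 0.30:[-8.6,-50.9] 0.40:[-7.6,-63.9]
0.400 0.48:[1.8,-10.2] 0.57:[4.8,-21.6]
0.570 0.45:[-3.7,15.1] 0.30:[-5.8,34.5] 0.15:[-5.0,54.0] 0.00:[-1.2,73.1] -0.15:[5.3,91.4]
-0.150 -0.27:[7.2,13.8] -0.39:[15.9,26.7] -0.50:[25.3,37.5] -0.57:[31.8,43.9]
```

```bash

python3 -m pendant '[[[0,-0.6,8.7,0,0,0,0],[0,-0.3,21.7,0,0,0,0]]]' >/dev/null; python3 -c "from go import *;rep()"
python3 -m pendant '[[[0,1.5,12.9,0,0,0,0],[0,4.3,25.6,0,0,0,0],[0,8.4,37.9,0,0,0,0]]]' >/dev/null; python3 -c "from go import *;rep()"
python3 -m pendant '[[[0,5.3,11.9,0,0,0,0],[0,11.7,23.2,0,0,0,0]]]' >/dev/null;python3 -c "from go import *;rep()"
python3 -m pendant '[[[0,7.5,10.6,0,0,0,0],[0,16.1,20.3,0,0,0,0],[0,22.6,26.7,0,0,0,0],[0,22.6,26.7,0,0,0,0]]]' >/dev/null;python3 -c "from go import *;rep()"
```

```text
t8.42 pos [ 0.5416 -0.1079  0.2401] yaw -0.168 | r 0.1306 th 0.204 | F rad 1.31 lat -1.42 z 3.83 | open 0.209 grip 58.4
t8.67 pos [ 0.5814 -0.1066  0.2402] yaw -0.168 | r 0.1311 th -0.101 | F rad 2.77 lat -1.65 z 6.71 | open 0.209 grip 58.5
t8.83 pos [ 0.6064 -0.099   0.2401] yaw -0.168 | r 0.1313 th -0.301 | F rad 3.03 lat -2.01 z 3.98 | open 0.207 grip 58.4
t9.17 pos [ 0.6375 -0.0804  0.2402] yaw -0.167 | r 0.1313 th -0.577 | F rad 6.82 lat 0.95 z 2.34 | open 0.207 grip 59.4
```

Free back-swing (about 1.5 N), so the pawl is on tighten. Now the first drive stroke, with force readings.

```bash
cat > r.sh <<'E'
python3 -c "from go import *;rep()"
E
python3 -m pendant '[[[0,-6.5,-6.3,0,0,0,0],[0,-15.1,-16.1,0,0,0,0]]]' >/dev/null; sh r.sh
python3 -m pendant '[[[0,-7.5,-10.6,0,0,0,0],[0,-14,-21.9,0,0,0,0]]]' >/dev/null; sh r.sh
python3 -m pendant '[[[0,-5.2,-11.9,0,0,0,0],[0,-9.3,-24.2,0,0,0,0]]]' >/dev/null; sh r.sh
python3 -m pendant '[[[0,-2.8,-12.7,0,0,0,0],[0,-4.3,-25.6,0,0,0,0]]]' >/dev/null; sh r.sh
python3 -m pendant '[[[0,-0.2,-13,0,0,0,0],[0,0.8,-26,0,0,0,0]]]' >/dev/null; sh r.sh
python3 -m pendant '[[[0,1.8,-10.2,0,0,0,0],[0,4.8,-21.6,0,0,0,0],[0,4.8,-21.6,0,0,0,0]]]' >/dev/null; sh r.sh
```

```text
t9.33 pos [ 0.6185 -0.093   0.2402] yaw -0.167 | r 0.1312 th -0.404 | F rad 4.23 lat 0.82 z 3.15 | open 0.205 grip 59.8
t9.50 pos [ 0.594  -0.1034  0.2402] yaw -0.168 | r 0.1312 th -0.200 | F rad 1.94 lat 6.16 z 0.49 | open 0.205 grip 59.5
t9.67 pos [ 0.5684 -0.1084  0.2402] yaw -0.169 | r 0.1310 th -0.001 | F rad -0.38 lat 6.62 z 0.35 | open 0.211 grip 59.5
t9.83 pos [ 0.5424 -0.1082  0.2402] yaw -0.169 | r 0.1307 th 0.198 | F rad -1.45 lat 5.68 z 0.80 | open 0.210 grip 59.5
t10.00 pos [ 0.5169 -0.1028  0.2401] yaw -0.169 | r 0.1304 th 0.398 | F rad -4.66 lat 5.94 z 0.55 | open 0.203 grip 59.5
t10.25 pos [ 0.4959 -0.0938  0.2401] yaw -0.168 | r 0.1300 th 0.574 | F rad -2.27 lat 2.73 z 1.81 | open 0.205 grip 59.9
```

```bash

python3 -m pendant '[[[0,-3.7,15.1,0,0,0,0],[0,-5.8,34.5,0,0,0,0],[0,-5,54,0,0,0,0],[0,-1.2,73.1,0,0,0,0],[0,5.3,91.4,0,0,0,0]]]' >/dev/null; sh r.sh
python3 -m pendant '[[[0,7.2,13.8,0,0,0,0],[0,11,20,0,0,0,0],[0,11,20,0,0,0,0]]]' >/dev/null; sh r.sh
python3 -c "
from arc import *
arc([-.33,-.25,-.15,-.05,.05]);arc([.05,.15,.25]);arc([.25,.35,.45,.55])"
```

```text
t10.67 pos [ 0.5879 -0.1052  0.2401] yaw -0.169 | r 0.1313 th -0.152 | F rad 1.24 lat -2.22 z 7.58 | open 0.208 grip 60.3
t10.92 pos [ 0.6101 -0.0972  0.2401] yaw -0.167 | r 0.1311 th -0.332 | F rad 6.00 lat 0.51 z 4.81 | open 0.207 grip 60.2
-0.330 -0.25:[-5.5,-8.8] -0.15:[-11.4,-20.4] -0.05:[-16.0,-32.5] 0.05:[-19.5,-45.1]
0.050 0.15:[-2.2,-12.8] 0.25:[-3.1,-25.8]
0.250 0.35:[0.4,-13.0] 0.45:[2.1,-25.9] 0.55:[5.1,-38.5]
```

```bash

python3 -m pendant '[[[0,-5.5,-8.8,0,0,0,0],[0,-11.4,-20.4,0,0,0,0]]]' >/dev/null; sh r.sh
python3 -m pendant '[[[0,-4.6,-12.1,0,0,0,0],[0,-8.1,-24.7,0,0,0,0]]]' >/dev/null; sh r.sh
python3 -m pendant '[[[0,-2.2,-12.8,0,0,0,0],[0,-3.1,-25.8,0,0,0,0]]]' >/dev/null; sh r.sh
python3 - <<'E'
from go import *
b=save("side","s5.png");a=save("top","t5.png")
cv2.imwrite("pics/c5.png",np.hstack([cv2.resize(b[215:295,225:305],(400,400),interpolation=2),cv2.resize(a[180:250,200:270],(400,400),interpolation=2)])[:,:,::-1])
E
```

```text
t11.08 pos [ 0.5876 -0.1051  0.2402] yaw -0.167 | r 0.1310 th -0.150 | F rad 2.38 lat 5.50 z 1.88 | open 0.209 grip 60.3
t11.25 pos [ 0.5611 -0.1089  0.2402] yaw -0.168 | r 0.1309 th 0.055 | F rad -0.04 lat 6.20 z 2.05 | open 0.209 grip 60.3
t11.42 pos [ 0.5349 -0.1073  0.2402] yaw -0.169 | r 0.1308 th 0.256 | F rad -2.83 lat 6.62 z 2.76 | open 0.208 grip 60.2
```

View pics/c5.png

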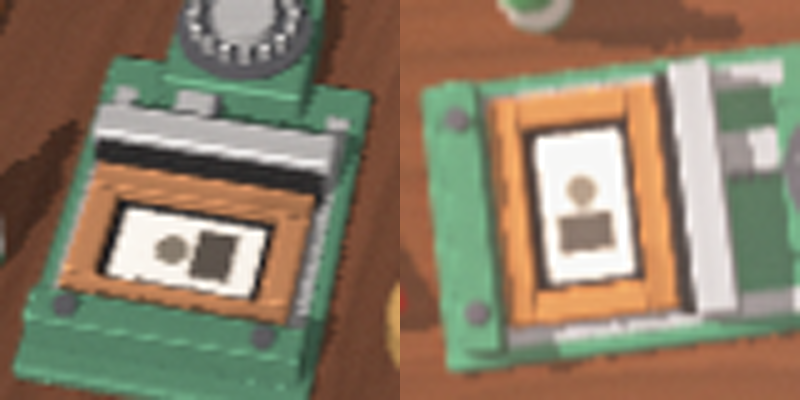

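The jaw's black plate (top crop x≈665) is close to the frame, and the frame is close to the stop (x≈490). I'll go on in small steps.

```bash

python3 -m pendant '[[[0,0,-6.5,0,0,0,0]]]' >/dev/null; sh r.sh
python3 -m pendant '[[[0,0.3,-6.5,0,0,0,0]]]' >/dev/null; sh r.sh
python3 -m pendant '[[[0,0.7,-6.5,0,0,0,0]]]' >/dev/null; sh r.sh
```

```text
t11.60 pos [ 0.529  -0.1061  0.2401] yaw -0.168 | r 0.1306 th 0.302 | F rad -2.22 lat 5.87 z 3.48 | open 0.207 grip 60.3
t11.68 pos [ 0.5226 -0.1046  0.2401] yaw -0.168 | r 0.1306 th 0.352 | F rad -2.89 lat 6.68 z 2.74 | open 0.207 grip 60.3
t11.77 pos [ 0.5163 -0.1027  0.2401] yaw -0.168 | r 0.1305 th 0.402 | F rad -3.50 lat 5.38 z 3.32 | open 0.207 grip 60.3
```

```bash

python3 -m pendant '[[[0,0.9,-6.4,0,0,0,0]]]' >/dev/null; sh r.sh
python3 -m pendant '[[[0,1.2,-6.4,0,0,0,0]]]' >/dev/null; sh r.sh
python3 -m pendant '[[[0,1.5,-6.3,0,0,0,0]]]' >/dev/null; sh r.sh
```

```text
t11.85 pos [ 0.5102 -0.1006  0.2401] yaw -0.168 | r 0.1305 th 0.452 | F rad -4.55 lat 4.65 z 2.45 | open 0.205 grip 60.3
t11.93 pos [ 0.5042 -0.0982  0.2401] yaw -0.168 | r 0.1305 th 0.502 | F rad -7.09 lat 6.55 z 1.56 | open 0.210 grip 60.3
t12.02 pos [ 0.4983 -0.0956  0.2401] yaw -0.169 | r 0.1305 th 0.551 | F rad -8.54 lat 6.19 z 2.33 | open 0.206 grip 60.2
```

```bash
python3 -c "
from arc import *
arc([.551,.45,.3,.15,0,-.15]);arc([-.15,-.25,-.33]);arc([-.33,-.27,-.22,-.17,-.12,-.07]);arc([-.07,-.02,.03,.08,.13,.18])"
python3 -m pendant '[[[0,-2.6,12.8,0,0,0,0],[0,-4.7,32.2,0,0,0,0],[0,-3.9,51.7,0,0,0,0],[0,-0.2,70.8,0,0,0,0],[0,6.3,89.1,0,0,0,0]]]' >/dev/null; sh r.sh
python3 -m pendant '[[[0,6,11.5,0,0,0,0],[0,11,20,0,0,0,0],[0,11,20,0,0,0,0]]]' >/dev/null; sh r.sh
```

```text
0.551 0.45:[-3.0,12.8] 0.30:[-5.1,32.1] 0.15:[-4.3,51.6] 0.00:[-0.5,70.7] -0.15:[6.0,89.1]
-0.150 -0.25:[5.9,11.6] -0.33:[11.4,20.4]
-0.330 -0.27:[-4.2,-6.6] -0.22:[-7.4,-12.2] -0.17:[-10.3,-18.1] -0.12:[-12.9,-24.0] -0.07:[-15.2,-30.1]
-0.070 -0.02:[-2.0,-6.2] 0.03:[-3.7,-12.5] 0.08:[-5.1,-18.8] 0.13:[-6.1,-25.2] 0.18:[-6.9,-31.7]
t12.43 pos [ 0.5871 -0.1055  0.2401] yaw -0.168 | r 0.1314 th -0.145 | F rad 0.86 lat -2.34 z 8.60 | open 0.208 grip 60.7
t12.68 pos [ 0.6097 -0.0975  0.2401] yaw -0.167 | r 0.1312 th -0.328 | F rad 5.31 lat 0.16 z 5.45 | open 0.208 grip 60.6
```

Third stroke, one row at a time.

```bash

python3 -m pendant '[[[0,-4.2,-6.6,0,0,0,0],[0,-7.4,-12.2,0,0,0,0]]]' >/dev/null; sh r.sh
python3 -m pendant '[[[0,-2.9,-5.9,0,0,0,0]]]' >/dev/null; sh r.sh
python3 -m pendant '[[[0,-2.6,-5.9,0,0,0,0]]]' >/dev/null; sh r.sh
python3 -m pendant '[[[0,-2.3,-6.1,0,0,0,0]]]' >/dev/null; sh r.sh
```

```text
t12.85 pos [ 0.5955 -0.103   0.2402] yaw -0.168 | r 0.1312 th -0.212 | F rad 2.96 lat 5.51 z 1.86 | open 0.210 grip 60.2
t12.93 pos [ 0.5891 -0.1048  0.2402] yaw -0.168 | r 0.1312 th -0.162 | F rad 3.02 lat 5.09 z 1.72 | open 0.209 grip 60.3
t13.02 pos [ 0.5828 -0.1063  0.2402] yaw -0.168 | r 0.1312 th -0.112 | F rad 2.72 lat 5.61 z 3.52 | open 0.206 grip 60.3
t13.10 pos [ 0.5763 -0.1075  0.2402] yaw -0.168 | r 0.1311 th -0.062 | F rad 2.05 lat 7.07 z 1.42 | open 0.206 grip 60.2
```

```bash

python3 -m pendant '[[[0,-2,-6.2,0,0,0,0]]]' >/dev/null; sh r.sh
python3 -m pendant '[[[0,-1.7,-6.3,0,0,0,0]]]' >/dev/null; sh r.sh
python3 -m pendant '[[[0,-0.8,-3.2,0,0,0,0]]]' >/dev/null; sh r.sh
```

```text
t13.18 pos [ 0.57   -0.1083  0.2402] yaw -0.168 | r 0.1311 th -0.013 | F rad 1.86 lat 7.34 z 0.29 | open 0.207 grip 60.2
t13.27 pos [ 0.5635 -0.1089  0.2402] yaw -0.168 | r 0.1310 th 0.036 | F rad -0.41 lat 9.11 z 1.03 | open 0.203 grip 60.2
t13.35 pos [ 0.5601 -0.1091  0.2402] yaw -0.168 | r 0.1310 th 0.063 | F rad -0.01 lat 8.83 z 1.11 | open 0.208 grip 60.1
```

The force rose from about 5.8 N to about 9 N over roughly 0.15 rad (1.2 mm) since contact. Both measures give about 40–48 N, so I stop here, relax, release and lift.

```bash

python3 -m pendant '[[[0,0,1,0,0,0,0],[0,0,1,0,0,0,0]]]' >/dev/null; sh r.sh
python3 -m pendant '[[[0.25,0,0,0,0,0,0],[0.4,0,0,0,0,0,0],[0.6,0,0,0,0,0,0],[0.6,0,0,0,0,0,0],[0.6,0,0,0,0,0,0]]]' >/dev/null; sh r.sh
python3 -m pendant '[[[0.6,0,0,-20,0,0,0],[0.6,0,0,-50,0,0,0],[0.6,0,0,-90,0,0,0],[0.6,0,0,-130,0,0,0],[0.6,0,0,-160,0,0,0]]]' >/dev/null; sh r.sh
python3 -m pendant '[[[0.6,-40,0,0,0,0,0],[0.6,-80,0,0,0,0,0],[0.6,-120,0,0,0,0,0],[0.6,-160,0,0,0,0,0],[0.6,-160,0,0,0,0,0]]]' >/dev/null; sh r.sh
python3 - <<'E'
from go import *
b=save("side","s6.png");a=save("top","t6.png")
cv2.imwrite("pics/c6.png",np.hstack([cv2.resize(b[165:305,200:320],(385,450),interpolation=2),cv2.resize(a[165:265,195:285],(405,450),interpolation=2)])[:,:,::-1])
E
```

```text
t13.52 pos [ 0.5611 -0.1091  0.2401] yaw -0.168 | r 0.1311 th 0.055 | F rad 0.19 lat 5.06 z 4.39 | open 0.210 grip 60.3
t13.93 pos [ 0.5597 -0.1089  0.2385] yaw -0.168 | r 0.1309 th 0.066 | F rad -0.51 lat -0.62 z 0.02 | open 0.595 grip 0.0
t14.35 pos [ 0.5603 -0.1091  0.4022] yaw -0.168 | r 0.1311 th 0.061 | F rad 0.54 lat 0.92 z 0.47 | open 0.600 grip 0.0
t14.77 pos [ 0.5318 -0.2729  0.3989] yaw -0.174 | r 0.2958 th 0.179 | F rad -0.61 lat -0.30 z 0.28 | open 0.597 grip 0.0
```

View pics/c6.png

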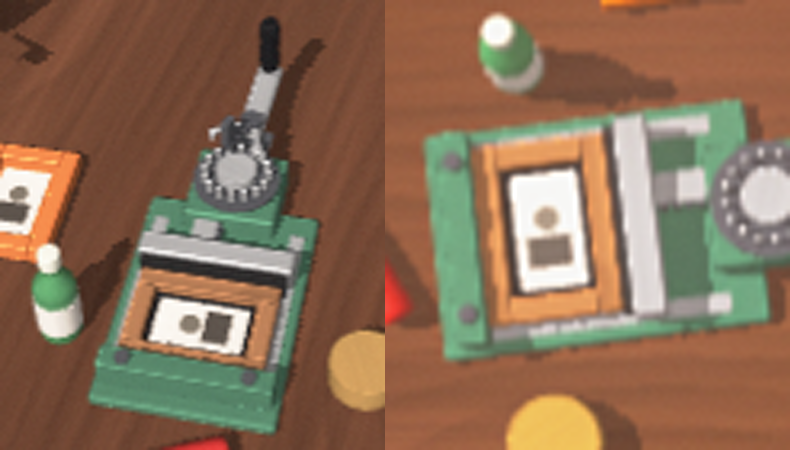

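The final view shows the frame between the black plate (top crop x≈610) and the stop (x≈475). The tab is still on the tighten side, the hand is clear and the glue and tin are undisturbed. The resistance rise fits the sprung plate pressing the frame on the stop.

```bash
python3 -c "
from bench import ctrl
print(ctrl.hand_in())"
```

```text
the job is handed in; nothing more can be done
None
```

Job handed in at about 15 s: the pawl is on tighten and the jaw holds the frame against the stop at an estimated 40–48 N (judged from handle force and travel), with the handle released and nothing around it disturbed.

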